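Shut the organizer tiers and nudge the jar back beside it

TASK

Get this wardrobe shelf ready for its doors to be closed, only pushing with the fingertips or the outside of the fingers and never gripping or lifting anything: push the pulled-out tiers of the clear organizer fully home so that all three are shut, and slide the squat twist-cap jar along the shelf until it stands upright touching the left or right side wall of the organizer (either one will do), alongside it, with no part of the jar standing out past the organizer's front. Leave the tall bottle, the hairbrush, the comb and the nail clipper where they are.

Things in the scene. Friction and masses are not known exactly. Their poses are not given: they have to be found in the camera images.
- organizer: clear acrylic organizer stuck down on the shelf (it does not move): 170 deep (its x), 220 wide (y), 121 high (z). Origin: centre of its underside, on the shelf. Its front, where three stacked tiers slide out, looks to -x, roughly at the robot. Outer faces: sides y = +110 and -110, case front x = -85, back x = +85 mm. Closed flat top; comb and clipper lie on its rear half
- tier_upper (a joint): how far the upper tier stands out (m): 0 = fully home against its stop, front flush with the case; at most 0.11. Slides stiffly (about 1 N) along the organizer's x and stays where it is left. Its front panel is 208 wide and 35 high, from 83 to 118 mm above the shelf
- tier_middle (a joint): the same for the middle tier; its front panel is 44 to 79 mm above the shelf
- tier_lower (a joint): the same for the lower tier, which starts shut; its front panel is 5 to 40 mm above the shelf
- tier_upper_knob (a point): centre of the front end of the upper tier's steel pull knob (16 dia), 14 mm in front of the middle of the tier's front panel and 100.5 mm above the shelf; moves with the tier (organizer x = -99 mm minus the joint value, y = 0)
- tier_middle_knob (a point): the same for the middle tier, 61.5 mm above the shelf
- jar: squat round ceramic jar with a wooden twist cap of 58 dia, upright and loose on the shelf, ahead of and off to one side (left or right) of the organizer: straight walls of 64 dia up to 40 mm, 58 high in all, about 0.17 kg. Origin: centre of its underside, z up
- bottle: upright loose plastic bottle with a conical cap, 48 dia, 119 high, off to the other side of the organizer; leave alone. Origin: centre of its underside
- hairbrush: wooden paddle hairbrush lying bristles up on the shelf behind the organizer, 250 long (x from -119, handle end, to +131.5, head), 58 wide, 31 high; leave alone. Origin: on the shelf under the start of the handle
- comb: plastic comb lying on the rear half of the organizer's top, 170 long (its x), 28 wide, 5 thick; leave alone. Origin: centre of its underside
- nail_clipper: steel nail clipper lying on the organizer's top, 58 long (its x), 13 wide, 10 high; leave alone. Origin: centre of its underside
Not all that is in view belongs to the job. Of the things that look like the jar, take the one that is nearest to the robot's base at the start.

How it is judged:
By the outcome, as a careful person would: the job done as asked, in the order asked, and still so for the second after the job is handed in, with the robot touching nothing.
It also fails if it takes over 61 s, if anything falls off the work surface, if the arm or the gripper's body presses on something with over 40 N, if the wrist force passes 120 N, or if a joint passes its speed limit or range.

ROBOT

A 7-joint arm with a two-finger parallel gripper is mounted at the origin on the work surface. World frame = base frame: x ahead of the robot, y to its left, z up, the work surface at z = 0. Lengths are in m, angles in rad, forces in N, time in s.
With the tool pointing down it reaches from about 0.35 to 0.9 m from the base axis. Payload 8.1 kg.
Tool frame: the origin (TCP) lies midway between the tips of the shut fingers; the grasp point (between the pads) lies 19 mm behind it; z points along the fingers, y is the line along which they close (so a half turn about z gives the same grasp; the last joint's range is limited). The gripper opens to 85 mm and grips with 20 to 120 N. Pads are 22 mm wide; open, the fingers measure 114 mm over their backs; the gripper's body (76 mm by 85 mm) begins 54 mm behind the grasp point. The pads swing forward as they close: fully open they stand 13 mm farther back than shut.
Start: joints at [-0.103, 0.434, 0.025, 1.573, -0.012, 1.134, -0.075], TCP at [0.625, -0, 0.192] pointing down, gripper open.
Joint ranges: [-2.62, 2.62], [-0.44, 2.09], [-1.27, 1.32], [0.08, 2.57], [-1.32, 4.46], [0.12, 2], [-2.74, 2.74]. Speed limits (rad/s): [2.22, 2.22, 3.01, 3.01, 3.14, 3.14, 3.14].

INTERFACE

Orientations are given as a 3x3 rotation matrix whose columns are the frame's x, y, z axes.
In Python, from plant import arm, imaging gives the robot as it stands. The module is installed in compiled form; this text tells all that it offers.
- The arm moves only by the tool arm_command, never from a script. Its argument "deltas" is a list of rows, each a list of 5 numbers: the finger opening in cm, from 0 to 8.54, then the shift along the tool's x, y, z in cm, then the turn about the tool's z in degrees. In form: [[gripper, dx, dy, dz, twist], ...]. A call has 1 to 8 rows; each row shifts and turns the commanded pose from where the row before left it, along the tool's axes as they then stand; what a row does not reach is not made up. A row lasts 1/10 s, in which the tool goes at most 50 mm and 8.59 degrees, less where a joint would pass 70% of its speed; a pose out of reach is approached as far as the arm can. A call with a gripper value outside its range is refused whole. The fingers move at their own pace and stop on an object; the grip force is fixed at half the most. Time passes only in rows, so rows that do not move let the fingers close. It gives the time, the measured TCP pose, the force, the opening and the grip force at its end, in the units of the state.
- arm.sense(): the state, without advancing time (a new reading comes with each control period).
- imaging.capture(name): name is "scene" or "side" or "wrist"; returns a dict with "img" (480x640x3 uint8, red, green, blue), "depth" (480x640 float32, m along the optical axis (not along the pixel's ray), 0 where there is no reading), "fx", "fy", "cx", "cy" (pixels), "world_to_cam" (4x4, takes a point from world to camera coordinates); the wrist camera has in their place "tool_from_camera" (4x4, takes a point from camera to tool coordinates, whose origin is the TCP and whose axes are the flange's). Camera axes: x right, y down, z forward; pixel columns grow to the right and rows downward; lengths in m; the calibration is good to about 2 mm. A picture is of the moment at which its call begins: read the wrist's pose just before it.
- arm.sign_off(): hands the job in; it is judged then, once.
The state is a dict: "time_s": time; "joints": joint angles; "qd": joint speeds; "effort": joint torques, N m; "tool_pos": TCP position; "tcp_rot": TCP orientation; "wrist_force": force on the tool from outside, world axes, zero at the start; "wrist_torque": the same for the moment, N m; "grip_width": opening from 0.0 (shut) to 1.0 (fully open); "grip_force": force on a finger pad.
Only numpy, scipy, OpenCV 4.12 (cv2) and the standard library are available. Lean on these libraries where they do the work, as an engineer would, in place of code of your own. Each camera call takes 0.05 s, during which the arm holds its last target. There are 200 camera calls.

## Working session

There is one attempt and no reset: what is moved stays moved. The work goes in short steps, Python scripts to look and compute and a tool call to move; the robot and the scene stay as the last step left them, time stands still between calls to the robot, and variables do not carry over. Pictures are saved under pics/ and viewed, at most 10 in all, crops included, and the job is handed in when it is done.

Besides the shell and the picture viewer there is one more tool, called after ">>>" by a JSON object that holds its "api" and its "payload". arm_command: Moves the arm, as the interface text tells. Its arguments: {"type":"object","properties":{"deltas":{"type":"array"}},"required":["deltas"]}

```bash
mkdir -p pics
cat > h.py <<'E'
from plant import arm, imaging
import numpy as np, cv2
def cap(n):
    c=imaging.capture(n); cv2.imwrite  # noqa
    return c
def pts(c,T=None):
    # depth -> world points (H,W,3); T: cam->world
    d=c["depth"]; v,u=np.mgrid[:d.shape[0],:d.shape[1]]
    P=np.stack([(u-c["cx"])/c["fx"]*d,(v-c["cy"])/c["fy"]*d,d],-1)
    if T is None: T=np.linalg.inv(c["world_to_cam"])
    return P@T[:3,:3].T+T[:3,3]
def plane(c,u,v,z):
    T=np.linalg.inv(c["world_to_cam"]); r=T[:3,:3]@np.array([(u-c["cx"])/c["fx"],(v-c["cy"])/c["fy"],1])
    return T[:3,3]+r*(z-T[2,3])/r[2]
def proj(c,p):
    q=c["world_to_cam"]@np.append(p,1); return q[0]/q[2]*c["fx"]+c["cx"],q[1]/q[2]*c["fy"]+c["cy"]
E
python3 - <<'E'
from h import *
import pickle
for n in("scene","side"):
    c=imaging.capture(n); pickle.dump(c,open(n+".pkl","wb")); cv2.imwrite(f"pics/{n}0.png",c["img"][...,::-1])
    print(n,np.linalg.inv(c["world_to_cam"]).round(3).tolist(),c["fx"],(c["depth"]>0).mean())
s=arm.sense();print(s["time_s"],s["tool_pos"],np.round(s["tcp_rot"],3).tolist(),s["wrist_force"])
E
```

```text
scene [[0.178, 0.666, -0.725, 1.289], [0.984, -0.125, 0.127, -0.021], [-0.005, -0.736, -0.677, 0.7], [0.0, 0.0, 0.0, 1.0]] 435.4974345281324 0.996044921875
side [[0.814, -0.416, 0.405, 0.202], [-0.581, -0.588, 0.563, -0.524], [0.004, -0.693, -0.721, 0.846], [0.0, 0.0, 0.0, 1.0]] 433.8150987824791 0.995751953125
0.1 [ 6.24530957e-01 -6.23100621e-05  1.91025095e-01] [[0.0, 1.0, -0.001], [1.0, -0.0, -0.0], [-0.0, -0.001, -1.0]] [-0.68382664 -0.32938437 -0.90386719]
```

View pics/scene0.png

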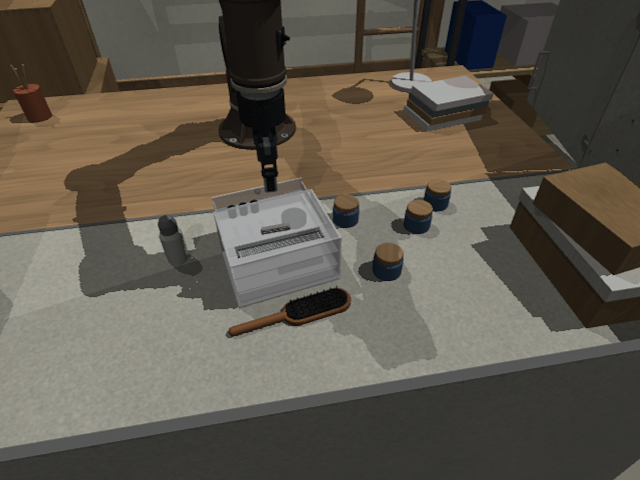

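View pics/side0.png

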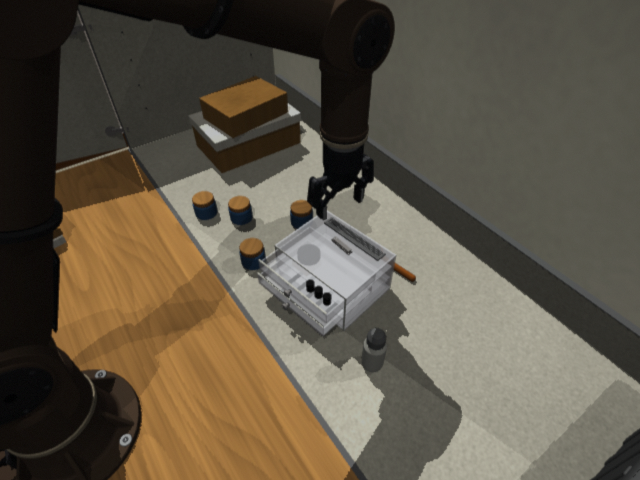

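The scene view shows jar-like things at (346,211), (418,216), (437,195) and (388,262). The bottle is at (174,240), the organizer is around (280,240) with two tiers out towards the robot, and the brush is at (300,308). The side view shows the same four jars at (252,253), (240,210), (204,205) and (301,213), with the bottle at (374,348).

Run:
```python
from h import *
import pickle
C={n:pickle.load(open(n+".pkl","rb")) for n in("scene","side")}
seeds={"scene":[(346,201),(418,208),(437,186),(388,252)],"side":[(252,245),(240,203),(204,198),(301,207)]}
rays={}
for n,c in C.items():
    P=pts(c)
    print(n,"shelf z",[P[v,u].round(3).tolist() for u,v in ([(150,380),(450,300),(300,180)] if n=="scene" else [(430,330),(200,240),(340,430)])])
    hsv=cv2.cvtColor(c["img"],cv2.COLOR_RGB2HSV)
    m=cv2.inRange(hsv,(5,90,40),(20,255,255))
    for u,v in seeds[n]:
        w=np.zeros_like(m); w[v-14:v+15,u-16:u+17]=m[v-14:v+15,u-16:u+17]
        zz=P[...,2]; q=P[(w>0)]; top=np.percentile(q[:,2],80)
        t=(w>0)&(abs(zz-top)<.006); q=P[t]
        uv=np.argwhere(t)[:,::-1]; (e,s,_)=cv2.minEnclosingCircle(q[:,:2].astype(np.float32)) and (cv2.minEnclosingCircle(q[:,:2].astype(np.float32))+(0,))
        print(n,(u,v),t.sum(),"top",top.round(4),"cen",np.round(e,4),"r",round(s,4),"px",uv.mean(0).round(1))
        rays.setdefault(n,[]).append(uv.mean(0))
for a,b in zip(rays["scene"],rays["side"]):
    M=[];R=[]
    for c,p in((C["scene"],a),(C["side"],b)):
        T=np.linalg.inv(c["world_to_cam"]);r=T[:3,:3]@[(p[0]-c["cx"])/c["fx"],(p[1]-c["cy"])/c["fy"],1];r/=np.linalg.norm(r)
        A=np.eye(3)-np.outer(r,r);M.append(A);R.append(A@T[:3,3])
    x=np.linalg.lstsq(np.vstack(M),np.hstack(R),rcond=None)[0];print("tri",x.round(4),"dist",np.hypot(*x[:2]).round(3))
# organizer top points and crops
P=pts(C["scene"]);
for n,(a,b,cc,d) in {"scene":(170,320,200,420),"side":(190,350,230,420)}.items():
    im=cv2.resize(C[n]["img"][a:b,cc:d],None,fx=3.6,fy=3.6,interpolation=cv2.INTER_CUBIC)[...,::-1]
    cv2.imwrite(f"pics/{n}_crop.png",np.clip(im.astype(float)*1.3,0,255).astype(np.uint8)); print(im.shape)
```

```text
scene shelf z [[0.851, -0.248, 0.002], [0.779, 0.336, 0.003], [0.465, 0.078, 0.116]]
scene (346, 201) 305 top 0.0602 cen [0.4916 0.1834] r 0.0304 px [346. 202.]
scene (418, 208) 326 top 0.0604 cen [0.5447 0.3485] r 0.0303 px [419.8 207.6]
scene (437, 186) 286 top 0.0598 cen [0.4886 0.4052] r 0.0558 px [438.8 186.2]
scene (388, 252) 434 top 0.0607 cen [0.6764 0.2334] r 0.0291 px [389.2 252.7]
side shelf z [[0.714, -0.232, 0.001], [0.409, 0.328, 0.003], [0.415, -0.29, 0.0]]
side (252, 245) 329 top 0.0603 cen [0.489  0.1797] r 0.0295 px [250.9 246.3]
side (240, 203) 242 top 0.0602 cen [0.5412 0.3439] r 0.0298 px [238.6 202.6]
side (204, 198) 238 top 0.0603 cen [0.4689 0.4197] r 0.0312 px [202.5 197.8]
side (301, 207) 238 top 0.0602 cen [0.6737 0.2295] r 0.0299 px [300.7 206.9]
tri [0.4901 0.1826 0.0548] dist 0.523
tri [0.5432 0.3482 0.0548] dist 0.645
tri [0.4705 0.4243 0.0547] dist 0.634
tri [0.6738 0.2342 0.0542] dist 0.713
(540, 792, 3)
(576, 684, 3)
```

View pics/scene_crop.png

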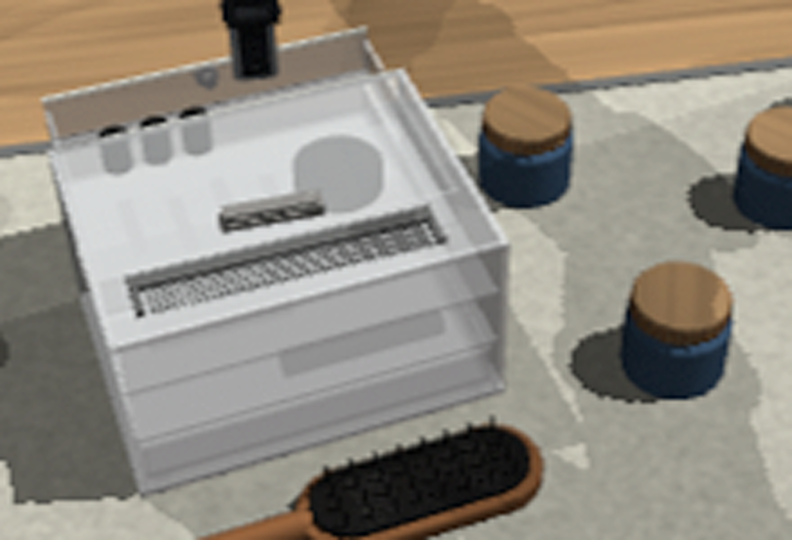

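View pics/side_crop.png

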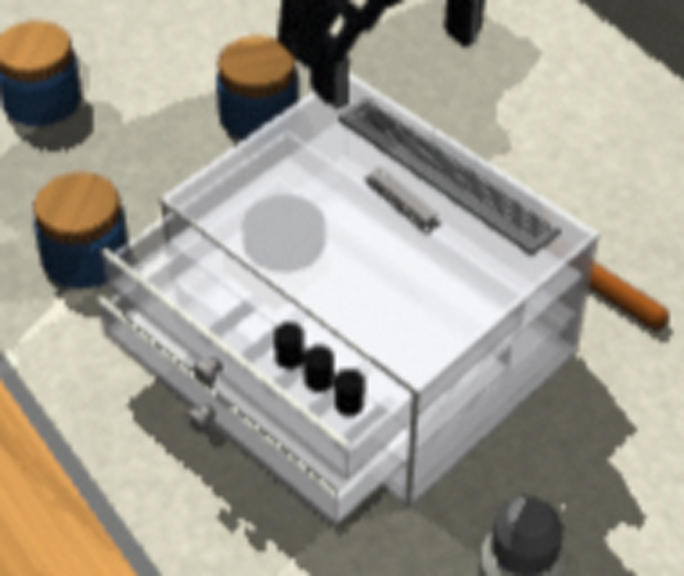

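The jar meant is the one at scene (346,202), side (251,246). It is 0.523 m from the base against 0.634, 0.645 and 0.713 for the others. The crop confirms it is upright, ahead of and to the left of the organizer, with both upper tiers standing out. Next I work out the organizer pose from its corners.

Run:
```python
from h import *
import pickle
C={n:pickle.load(open(n+".pkl","rb")) for n in("scene","side")}
off={"scene":(200,170),"side":(230,190)}
K={"FL":((403,70),(165,205)),"FR":((50,143),(413,395)),"BL":((507,243),(355,85)),"BR":((115,348),(597,237)),"tFL":((367,30),(105,252)),"tFR":((42,98),(350,445))}
W={}
for k,(a,b) in K.items():
    z=.118 if k[0]=="t" else .121
    M=[];R=[];o=[]
    for n,p in(("scene",a),("side",b)):
        c=C[n];u=p[0]/3.6+off[n][0]-.36;v=p[1]/3.6+off[n][1]-.36
        o.append(plane(c,u,v,z)[:2].round(4).tolist())
        T=np.linalg.inv(c["world_to_cam"]);r=T[:3,:3]@[(u-c["cx"])/c["fx"],(v-c["cy"])/c["fy"],1];r/=np.linalg.norm(r)
        A=np.eye(3)-np.outer(r,r);M.append(A);R.append(A@T[:3,3])
    x=np.linalg.lstsq(np.vstack(M),np.hstack(R),rcond=None)[0]
    W[k]=np.mean(o,0);print(k,o,"tri",x.round(4))
# rigid fit
L=np.array([[-85,110],[-85,-110],[85,110],[85,-110]])/1e3
Q=np.array([W[k] for k in("FL","FR","BL","BR")])
a=Q-Q.mean(0);H=L.T@a;th=np.arctan2(H[0,1]-H[1,0],H[0,0]+H[1,1]);R=np.array([[np.cos(th),-np.sin(th)],[np.sin(th),np.cos(th)]])
print("cen",Q.mean(0),"yaw",np.degrees(th),"res",(Q-(L@R.T+Q.mean(0))).round(4).tolist())
for k in("tFL","tFR"):print(k,((W[k]-Q.mean(0))@R).round(4))
for p in((.490,.1815),): print("jar in org",((np.array(p)-Q.mean(0))@R).round(4))
# bottle
for n,c in C.items():
    P=pts(c); m=(P[...,2]>.03)&(P[...,2]<.13)&(P[...,1]<-.14)&(P[...,1]>-.4)&(P[...,0]>.4)&(P[...,0]<.9)
    q=P[m];print(n,"bottle",len(q),np.median(q,0).round(3),q.max(0).round(3))
    # tier knobs
p=lambda u,v:(u/3.6+230-.36,v/3.6+190-.36)
for (u,v),z in(((207,372),.1005),((200,418),.0615)):
    x=plane(C["side"],*p(u,v),z);print("knob",x.round(4),"org",((x[:2]-Q.mean(0))@R).round(4))
```

```text
FL [[0.5119, 0.0973], [0.5116, 0.0896]] tri [0.5123 0.095  0.119 ]
FR [[0.5443, -0.1178], [0.5499, -0.1195]] tri [ 0.5485 -0.1189  0.1232]
BL [[0.678, 0.127], [0.6767, 0.1111]] tri [0.6794 0.1221 0.1173]
BR [[0.7184, -0.0854], [0.7176, -0.0897]] tri [ 0.7182 -0.0871  0.1197]
tFL [[0.4611, 0.0822], [0.4617, 0.0793]] tri [0.4618 0.0812 0.1175]
tFR [[0.4953, -0.1231], [0.5018, -0.1247]] tri [ 0.5003 -0.1241  0.1206]
cen [0.61355  0.001575] yaw 10.011175669177815 res [[0.001, -0.0017], [-0.0019, 0.0029], [-0.0008, -0.0056], [0.0016, 0.0044]]
tFL [-0.1361  0.1044]
tFR [-0.1351 -0.1036]
jar in org [-0.0904  0.1987]
scene bottle 852 [ 0.569 -0.211  0.08 ] [ 0.58  -0.191  0.124]
side bottle 773 [ 0.542 -0.228  0.084] [ 0.575 -0.196  0.124]
knob [ 0.4701 -0.024   0.1005] org [-0.1457 -0.0002]
knob [ 0.462  -0.0249  0.0615] org [-0.1538  0.0003]
```

>>> {"api": "arm_command", "payload": {"deltas": [[0,0,0,0,8.5],[0,0,0,0,8.5],[0,0,0,0,8.5],[0,0,0,0,8.5],[0,0,0,0,8.5],[0,0,0,0,8.5],[0,0,0,0,8.5],[0,0,0,0,8.5]]}}

```text
time_s: 0.9
tool_pos: [0.6247, 0.0, 0.1913]
tcp_rot: [[0.929, 0.369, -0.001], [0.369, -0.929, -0.0], [-0.001, -0.0, -1.0]]
wrist_force: [0.1, 1.1, 0.3]
grip_width: 0.001
grip_force: 0.0
```

>>> {"api": "arm_command", "payload": {"deltas": [[0,0,0,0,8],[0,0,0,0,4],[0,-4,0,0,0],[0,-4,0,0,0],[0,-4,0,0,0],[0,-4,0,0,0],[0,-4,0,0,0],[0,-1,0,0,0]]}}

```text
time_s: 1.7
tool_pos: [0.4139, -0.0373, 0.1912]
tcp_rot: [[0.985, 0.172, -0.003], [0.172, -0.985, 0.001], [-0.002, -0.001, -1.0]]
wrist_force: [0.6, -0.0, 0.2]
grip_width: -0.003
grip_force: 0.0
```

```bash
cat >> h.py <<'E'
O=np.array([.6135,.0016]);th=np.radians(10);RO=np.array([[np.cos(th),-np.sin(th)],[np.sin(th),np.cos(th)]])
def st():
    s=arm.sense();p=s["tool_pos"];R=np.array(s["tcp_rot"])
    print("t",s["time_s"],"org",((p[:2]-O)@RO).round(4),"z",p[2].round(4),"xhead",np.degrees(np.arctan2(R[1,0],R[0,0])).round(2),"F",np.round(s["wrist_force"],1),"w",s["grip_width"])
E
python3 -c "
from h import *;st();s=arm.sense();print(s['joints'],s['tool_pos'])"
```

```text
t 1.7 org [-0.2033 -0.0036] z 0.1912 xhead 9.93 F [ 0.6 -0.   0.2] w -0.00332109109668596
[-0.36475002  0.08128133  0.35532089  2.06725009 -0.03438941  1.0009373
 -1.38937756] [ 0.41390683 -0.03729456  0.19123477]
```

>>> {"api": "arm_command", "payload": {"deltas": [[0,0,-0.35,4,0],[0,0,0,4,0],[0,0,0,4,0],[0,0,0,1.4,0],[0,2,0,0,0],[0,1,0,0,0],[0,0.5,0,0,0],[0,0.5,0,0,0]]}}

```text
time_s: 2.5
tool_pos: [0.4572, -0.026, 0.0579]
tcp_rot: [[0.985, 0.174, -0.0], [0.174, -0.985, -0.0], [-0.0, 0.0, -1.0]]
wrist_force: [-1.4, -0.6, 1.0]
grip_width: 0.0
grip_force: 0.6
```

>>> {"api": "arm_command", "payload": {"deltas": [[0,0.5,0,0,0],[0,0.5,0,0,0],[0,0.5,0,0,0],[0,0.5,0,0,0],[0,0.5,0,0,0]]}}

```text
time_s: 3.0
tool_pos: [0.482, -0.0216, 0.0578]
tcp_rot: [[0.985, 0.174, 0.0], [0.174, -0.985, 0.0], [0.0, -0.0, -1.0]]
wrist_force: [-2.3, -0.4, 0.3]
grip_width: -0.003
grip_force: 0.6
```

Run:
```python
from h import *
st();c=imaging.capture("side");cv2.imwrite("pics/side1.png",cv2.resize(c["img"][170:370,200:430],None,fx=3,fy=3,interpolation=2)[...,::-1])
```

```text
t 3.0 org [-0.1336  0.    ] z 0.0578 xhead 10.0 F [-2.3 -0.4  0.3] w -0.0027024483563101464
```

View pics/side1.png

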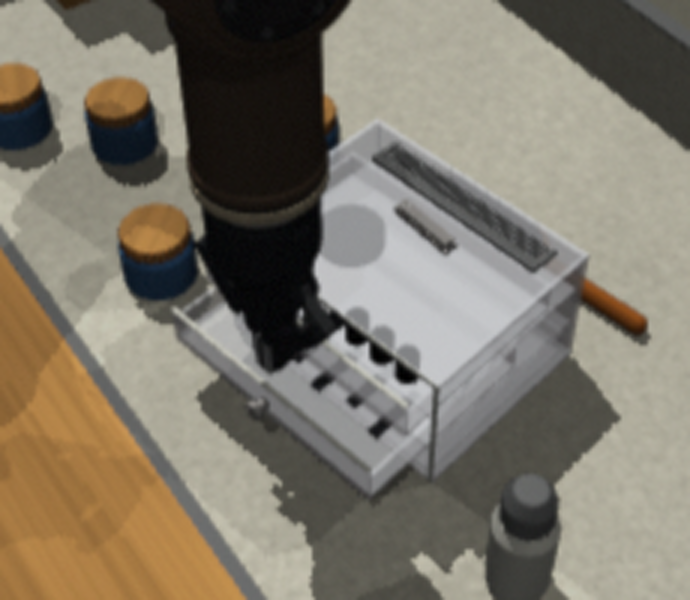

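Run:
```python
from h import *
c=imaging.capture("side");P=pts(c)
w=lambda x,y,z:np.append(O+RO@np.array([x,y]),z)
f=lambda p:((np.array(proj(c,p))-[200,170])*3).round(0)
print("tcp",f(w(-.1336,0,.058)))
for x in(-.105,-.12,-.13,-.14,-.15,-.16): print(x,"mid top corner R",f(w(x,-.104,.079)),"L",f(w(x,.104,.079)),"knob",f(w(x-.014,0,.0615)),"up topR",f(w(x,-.104,.118)))
for u,v in((270,355),(262,405),(315,400),(230,350),(320,440)):
    q=P[int(v/3)+170,int(u/3)+200];print((u,v),((q[:2]-O)@RO).round(4),q[2].round(4))
```

```text
tcp [276. 394.]
-0.105 mid top corner R [406. 438.] L [211. 280.] knob [291. 380.] up topR [407. 405.]
-0.12 mid top corner R [391. 451.] L [197. 291.] knob [276. 392.] up topR [392. 418.]
-0.13 mid top corner R [381. 460.] L [187. 298.] knob [266. 400.] up topR [382. 427.]
-0.14 mid top corner R [371. 468.] L [177. 305.] knob [256. 408.] up topR [371. 436.]
-0.15 mid top corner R [361. 477.] L [166. 312.] knob [245. 416.] up topR [361. 445.]
-0.16 mid top corner R [350. 486.] L [156. 319.] knob [235. 424.] up topR [350. 454.]
(270, 355) [-0.1413 -0.006 ] 0.119
(262, 405) [-0.1506 -0.0023] 0.0635
(315, 400) [-0.1114 -0.0179] 0.0475
(230, 350) [-0.1262  0.0636] 0.0493
(320, 440) [-0.1441 -0.0557] 0.07
```

Run:
```python
from h import *
ims=[]
for n,(a,b,l,r) in {"side":(240,330,240,340),"scene":(140,230,220,320)}.items():
    c=imaging.capture(n);P=pts(c);g=c["img"].max(2)
    Q=(P[...,:2]-O)@RO; m=(g<60)&(abs(Q[...,0]+.1336)<.04)&(abs(Q[...,1])<.03)&(P[...,2]<.14)
    for z0 in np.arange(.03,.14,.01):
        k=m&(abs(P[...,2]-z0)<.005)
        if k.sum():print(n,z0.round(3),k.sum(),"x",Q[k][:,0].min().round(3),Q[k][:,0].max().round(3),"y",Q[k][:,1].min().round(3),Q[k][:,1].max().round(3))
    im=cv2.resize(c["img"][a:b,l:r],(400,360),interpolation=2)[...,::-1];ims.append(np.clip(im*1.4,0,255).astype(np.uint8))
cv2.imwrite("pics/both2.png",np.hstack(ims))
```

```text
side 0.05 23 x -0.146 -0.094 y -0.015 0.02
side 0.06 8 x -0.159 -0.155 y -0.008 0.002
side 0.07 3 x -0.159 -0.154 y -0.009 -0.006
side 0.08 1 x -0.108 -0.108 y -0.002 -0.002
side 0.09 3 x -0.108 -0.107 y -0.027 -0.0
side 0.1 5 x -0.144 -0.118 y -0.008 0.002
side 0.11 26 x -0.145 -0.127 y -0.013 0.003
side 0.12 30 x -0.145 -0.131 y -0.015 0.005
side 0.13 23 x -0.146 -0.139 y -0.015 0.006
side 0.14 8 x -0.145 -0.14 y -0.012 0.007
scene 0.11 22 x -0.141 -0.121 y -0.011 0.014
scene 0.12 41 x -0.137 -0.12 y -0.011 0.013
scene 0.13 43 x -0.134 -0.119 y -0.011 0.013
scene 0.14 19 x -0.142 -0.121 y -0.013 0.008
```

View pics/both2.png

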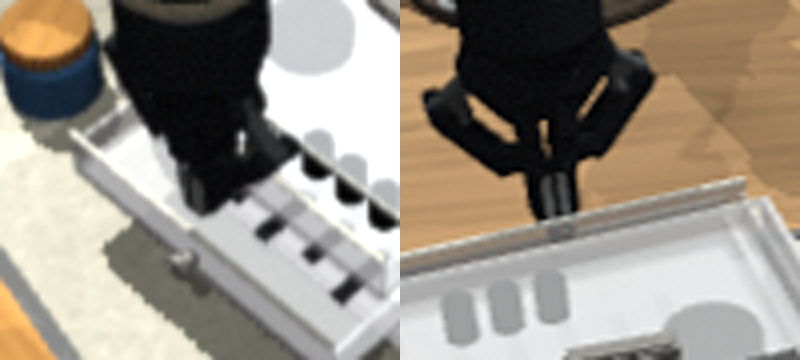

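Run:
```python
from h import *
import pickle
for n in("scene","side"):
    c=pickle.load(open(n+".pkl","rb"));P=pts(c);g=c["img"].max(2)
    print(n,"tcp px",proj(c,[.6245,0,.191]),"tips",proj(c,[.6245+.05,0,.204]),proj(c,[.6245-.05,0,.204]))
    m=(g<70)&(abs(P[...,0]-.6245)<.08)&(abs(P[...,1])<.025)&(P[...,2]<.3)&(P[...,2]>.14)
    print("min z",np.sort(P[m][:,2])[:8].round(3)); i=np.argwhere(m);k=i[np.argsort(P[m][:,2])[:4]];print(k[:,::-1].tolist(),P[tuple(k.T)].round(3).tolist())
    c=imaging.capture(n);P=pts(c);m=np.zeros(P.shape[:2],bool)
    u,v=[int(round(x)) for x in proj(c,np.append(O+RO@[-.1336,0],.058))]
    for dv in range(-24,9,3): q=P[v+dv,u];print((u,v+dv),c["img"][v+dv,u],((q[:2]-O)@RO).round(3),q[2].round(3))
```

```text
scene tcp px (np.float64(270.15987072613586), np.float64(199.65266930659251)) tips (np.float64(272.205703571827), np.float64(210.71002525178199)) (np.float64(267.1899121376416), np.float64(179.03313172201047))
min z [0.246 0.247 0.247 0.247 0.247 0.247 0.247 0.247]
[[272, 191], [274, 190], [276, 190], [268, 191]] [[0.673, 0.003, 0.246], [0.671, 0.007, 0.247], [0.672, 0.01, 0.247], [0.672, -0.004, 0.247]]
(260, 185) [50 51 51] [-0.122  0.005] 0.134
(260, 188) [56 57 57] [-0.124  0.004] 0.124
(260, 191) [47 49 48] [-0.122  0.003] 0.117
(260, 194) [109 110 105] [-0.107 -0.   ] 0.12
(260, 197) [79 78 77] [-0.104 -0.001] 0.115
(260, 200) [95 95 92] [-0.105 -0.002] 0.106
(260, 203) [121 120 121] [-0.073 -0.009] 0.123
(260, 206) [121 121 122] [-0.062 -0.011] 0.123
(260, 209) [114 114 115] [-0.053 -0.014] 0.123
(260, 212) [111 112 112] [-0.046 -0.016] 0.121
(260, 215) [112 113 113] [-0.035 -0.019] 0.122
side tcp px (np.float64(339.39408394667987), np.float64(227.12731524996173)) tips (np.float64(357.8296673221652), np.float64(213.65240596651628)) (np.float64(320.5373641755574), np.float64(232.31324696394444))
min z [0.246 0.246 0.246 0.246 0.247 0.247 0.247 0.248]
[[358, 202], [358, 201], [354, 198], [355, 199]] [[0.667, -0.006, 0.246], [0.669, -0.004, 0.246], [0.668, 0.009, 0.246], [0.667, 0.005, 0.246]]
(292, 277) [ 9  9 10] [-0.142 -0.016] 0.165
(292, 280) [ 8  9 10] [-0.141 -0.014] 0.152
(292, 283) [4 6 5] [-0.141 -0.014] 0.142
(292, 286) [5 6 7] [-0.141 -0.013] 0.132
(292, 289) [6 5 7] [-0.141 -0.012] 0.121
(292, 292) [14 14 15] [-0.141 -0.012] 0.11
(292, 295) [146 147 147] [-0.118  0.018] 0.049
(292, 298) [149 151 150] [-0.123  0.012] 0.049
(292, 301) [105 104 100] [-0.145 -0.013] 0.083
(292, 304) [115 115 116] [-0.145 -0.013] 0.072
(292, 307) [114 114 115] [-0.146 -0.013] 0.062
```

Run:
```python
from h import *
for n in("scene","side"):
    c=imaging.capture(n);P=pts(c);g=c["img"].max(2);Q=(P[...,:2]-O)@RO
    m=(g<75)&(abs(Q[...,0]+.1336)<.06)&(abs(Q[...,1])<.09)&(P[...,2]>.098)
    for z0 in np.arange(.1,.26,.01):
        k=m&(abs(P[...,2]-z0)<.005)
        if k.sum()>3:print(n,z0.round(3),k.sum(),"x",np.percentile(Q[k][:,0],[3,97]).round(3),"y",np.percentile(Q[k][:,1],[3,97]).round(3))
st()
```

```text
scene 0.11 38 x [-0.129 -0.103] y [-0.011  0.014]
scene 0.12 49 x [-0.132 -0.104] y [-0.011  0.013]
scene 0.13 47 x [-0.132 -0.122] y [-0.011  0.013]
scene 0.14 48 x [-0.137 -0.12 ] y [-0.016  0.02 ]
scene 0.15 135 x [-0.142 -0.119] y [-0.029  0.032]
scene 0.16 143 x [-0.144 -0.119] y [-0.036  0.039]
scene 0.17 146 x [-0.143 -0.115] y [-0.044  0.048]
scene 0.18 156 x [-0.132 -0.116] y [-0.053  0.055]
scene 0.19 242 x [-0.14  -0.115] y [-0.058  0.059]
scene 0.2 197 x [-0.137 -0.113] y [-0.047  0.05 ]
scene 0.21 180 x [-0.137 -0.114] y [-0.039  0.039]
scene 0.22 51 x [-0.138 -0.12 ] y [-0.036  0.039]
scene 0.23 100 x [-0.127 -0.096] y [-0.035  0.032]
scene 0.24 164 x [-0.127 -0.095] y [-0.034  0.033]
scene 0.25 158 x [-0.126 -0.095] y [-0.034  0.034]
side 0.1 27 x [-0.145 -0.075] y [-0.074 -0.004]
side 0.11 45 x [-0.146 -0.075] y [-0.072  0.01 ]
side 0.12 33 x [-0.146 -0.134] y [-0.014  0.013]
side 0.13 22 x [-0.146 -0.14 ] y [-0.013  0.008]
side 0.14 21 x [-0.147 -0.141] y [-0.014  0.01 ]
side 0.15 91 x [-0.148 -0.126] y [-0.028  0.032]
side 0.16 70 x [-0.151 -0.127] y [-0.039  0.041]
side 0.17 84 x [-0.152 -0.142] y [-0.046  0.048]
side 0.18 88 x [-0.152 -0.141] y [-0.055  0.054]
side 0.19 159 x [-0.153 -0.126] y [-0.061  0.056]
side 0.2 95 x [-0.154 -0.131] y [-0.052  0.008]
side 0.21 76 x [-0.151 -0.129] y [-0.042 -0.012]
side 0.22 35 x [-0.145 -0.128] y [-0.039 -0.029]
side 0.23 85 x [-0.172 -0.124] y [-0.038  0.008]
side 0.24 136 x [-0.172 -0.121] y [-0.038  0.009]
side 0.25 140 x [-0.172 -0.12 ] y [-0.037  0.01 ]
t 3.4 org [-0.134  -0.0002] z 0.0578 xhead 9.98 F [-0.6  0.8 -0.3] w -0.004410154000138928
```

The reported tip height is about 44 mm too low. Both views put the fingertips near z 0.10 with 0.058 reported, and the start pictures show the same offset. The finger has passed above the middle panel, touching only the upper knob, which is harmless. I correct for the offset from here and finish the upper tier.

>>> {"api": "arm_command", "payload": {"deltas": [[0,-0.2,0,0,0],[0,0,0,0.8,0],[0,0.7,0,0,0],[0,0.5,0,0,0],[0,0.5,0,0,0],[0,0.3,0,0,0],[0,0.2,0,0,0]]}}

```text
time_s: 4.1
tool_pos: [0.5017, -0.0182, 0.0497]
tcp_rot: [[0.985, 0.174, 0.0], [0.174, -0.985, -0.0], [0.0, 0.0, -1.0]]
wrist_force: [-0.9, 0.6, -0.6]
grip_width: -0.0
grip_force: 0.5
```

>>> {"api": "arm_command", "payload": {"deltas": [[0,0.2,0,0,0],[0,0.1,0,0,0]]}}

```text
time_s: 4.3
tool_pos: [0.5044, -0.0177, 0.0497]
tcp_rot: [[0.985, 0.174, 0.0], [0.174, -0.985, 0.0], [0.0, -0.0, -1.0]]
wrist_force: [-1.2, 0.7, -1.0]
grip_width: 0.003
grip_force: 0.5
```

```bash
python3 -c "
from h import *;st()"
```

```text
t 4.3 org [-1.108e-01 -1.000e-04] z 0.0497 xhead 10.0 F [-1.2  0.7 -1. ] w 0.002737362974303499
```

Not at the stop yet, so I press on in small steps.

>>> {"api": "arm_command", "payload": {"deltas": [[0,0.1,0,0,0],[0,0.1,0,0,0],[0,0.1,0,0,0]]}}

```text
time_s: 4.6
tool_pos: [0.5072, -0.0172, 0.0498]
tcp_rot: [[0.985, 0.174, 0.0], [0.174, -0.985, 0.0], [0.0, -0.0, -1.0]]
wrist_force: [-1.7, -0.1, -0.3]
grip_width: 0.001
grip_force: 0.5
```

>>> {"api": "arm_command", "payload": {"deltas": [[0,0.1,0,0,0],[0,0.1,0,0,0]]}}

```text
time_s: 4.8
tool_pos: [0.5089, -0.0168, 0.0497]
tcp_rot: [[0.985, 0.174, -0.001], [0.174, -0.985, 0.0], [-0.001, -0.0, -1.0]]
wrist_force: [-4.4, -0.3, 3.1]
grip_width: -0.001
grip_force: 2.3
```

>>> {"api": "arm_command", "payload": {"deltas": [[0,0.1,0,0,0]]}}

```text
time_s: 4.9
tool_pos: [0.5089, -0.0169, 0.0496]
tcp_rot: [[0.985, 0.174, -0.002], [0.174, -0.985, -0.0], [-0.002, -0.0, -1.0]]
wrist_force: [-7.6, -1.2, 5.4]
grip_width: -0.004
grip_force: 4.0
```

>>> {"api": "arm_command", "payload": {"deltas": [[0,0.1,0,0,0]]}}

```text
time_s: 5.0
tool_pos: [0.5088, -0.0169, 0.0494]
tcp_rot: [[0.985, 0.173, -0.004], [0.173, -0.985, -0.0], [-0.004, -0.001, -1.0]]
wrist_force: [-10.8, -1.9, 6.7]
grip_width: -0.001
grip_force: 5.4
```

The upper tier is home: force rises with no further travel. Next I back off, descend in front of the middle knob and push it.

>>> {"api": "arm_command", "payload": {"deltas": [[0,-3,0,0,0],[0,-3,0,0,0],[0,-2.2,0,0,0],[0,0,0,1.7,0],[0,0,0,1.5,0],[0,0,0,0,0]]}}

```text
time_s: 5.6
tool_pos: [0.43, -0.0309, 0.0169]
tcp_rot: [[0.985, 0.173, -0.001], [0.173, -0.985, -0.0], [-0.001, 0.0, -1.0]]
wrist_force: [0.3, -0.2, -0.0]
grip_width: -0.0
grip_force: 0.0
```

Run:
```python
from h import *
st();c=imaging.capture("side");P=pts(c);cv2.imwrite("pics/side3.png",cv2.resize(c["img"][200:340,220:420],None,fx=3.8,fy=3.8,interpolation=2)[...,::-1])
```

```text
t 5.6 org [-0.1864 -0.0002] z 0.0169 xhead 9.98 F [ 0.3 -0.2 -0. ] w -1.6837196320207576e-05
```

View pics/side3.png

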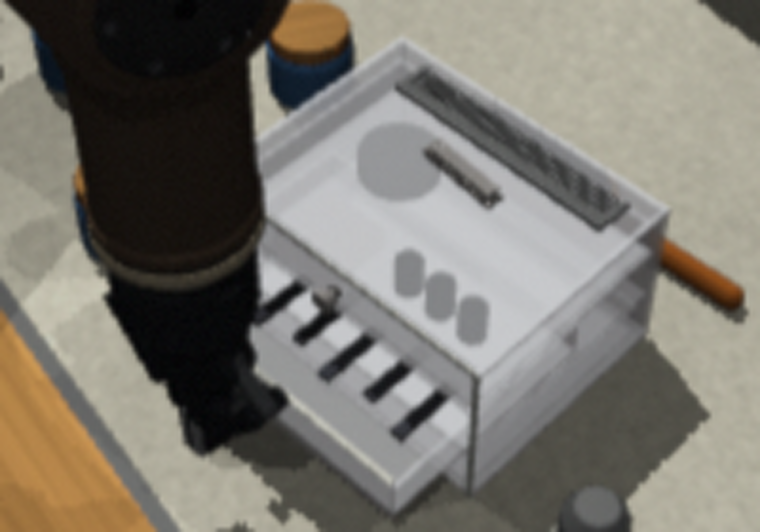

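The upper tier is shut, its panel flush and knob at (325,295). The middle tier is still out, and the fingertip at (205,445) is now in front of it. Now to push it.

>>> {"api": "arm_command", "payload": {"deltas": [[0,1.5,0,0,0],[0,1,0,0,0],[0,1,0,0,0],[0,1,0,0,0],[0,1,0,0,0],[0,0.8,0,0,0],[0,0.5,0,0,0],[0,0.3,0,0,0]]}}

```text
time_s: 6.45
tool_pos: [0.5007, -0.0184, 0.0176]
tcp_rot: [[0.985, 0.174, -0.0], [0.174, -0.985, -0.0], [-0.0, 0.0, -1.0]]
wrist_force: [-0.9, 0.2, 0.9]
grip_width: 0.004
grip_force: 0.6
```

>>> {"api": "arm_command", "payload": {"deltas": [[0,0.2,0,0,0],[0,0.2,0,0,0]]}}

```text
time_s: 6.65
tool_pos: [0.504, -0.0178, 0.0176]
tcp_rot: [[0.985, 0.173, -0.0], [0.173, -0.985, 0.0], [-0.0, -0.0, -1.0]]
wrist_force: [-1.8, 0.1, 0.6]
grip_width: 0.002
grip_force: 0.5
```

>>> {"api": "arm_command", "payload": {"deltas": [[0,0.2,0,0,0],[0,0.1,0,0,0]]}}

```text
time_s: 6.85
tool_pos: [0.5064, -0.0173, 0.0176]
tcp_rot: [[0.985, 0.173, -0.001], [0.173, -0.985, -0.0], [-0.001, -0.0, -1.0]]
wrist_force: [-5.0, -0.9, 1.6]
grip_width: 0.002
grip_force: 0.3
```

>>> {"api": "arm_command", "payload": {"deltas": [[0,0.1,0,0,0],[0,0.1,0,0,0]]}}

```text
time_s: 7.05
tool_pos: [0.5062, -0.0174, 0.0171]
tcp_rot: [[0.985, 0.173, -0.005], [0.173, -0.985, -0.0], [-0.005, -0.001, -1.0]]
wrist_force: [-11.1, -0.9, 4.3]
grip_width: -0.003
grip_force: 0.2
```

```bash
python3 -c "
from h import *;st()"
```

```text
t 7.05 org [-1.089e-01 -1.000e-04] z 0.0171 xhead 9.97 F [-11.1  -0.9   4.3] w -0.003250652412998148
```

The stop came 2.6 mm short of the upper tier's reading and with no load on the pads. A wider part higher up the finger is resting on the upper knob, so the middle tier is probably about 2.5 mm out. I back off, part the fingers, and check the finger profile so that only the thin inner side of one fingertip bears on the knob.

>>> {"api": "arm_command", "payload": {"deltas": [[0,-2,0,0,0],[0,-2.5,0,0,0],[4,0,-1.7,0,0],[4,0,0,0,0],[4,0,0,0,0],[4,0,0,0,0]]}}

```text
time_s: 7.65
tool_pos: [0.4629, -0.0084, 0.0179]
tcp_rot: [[0.985, 0.174, 0.001], [0.174, -0.985, -0.0], [0.001, 0.001, -1.0]]
wrist_force: [0.2, 0.1, -0.0]
grip_width: 0.474
grip_force: 0.0
```

Run:
```python
from h import *
st();s=arm.sense();t=(s["tool_pos"][:2]-O)@RO
ims=[]
for n in("scene","side"):
    c=imaging.capture(n);P=pts(c);g=c["img"].max(2);Q=(P[...,:2]-O)@RO-t
    m=(g<75)&(abs(Q[...,0])<.035)&(abs(Q[...,1])<.07)&(P[...,2]>.05)&(P[...,2]<.2)
    for sg in(1,-1):
     for z0 in np.arange(.055,.135,.006):
        k=m&(abs(P[...,2]-z0)<.003)&(Q[...,1]*sg>0)
        if k.sum()>2:print(n,z0.round(3),k.sum(),"x",np.percentile(Q[k][:,0],[3,97]).round(3),"y",np.percentile(Q[k][:,1],[3,97]).round(3))
    u,v=[int(x) for x in proj(c,np.append(O+RO@t,.08))]
    ims.append(np.clip(1.6*cv2.resize(c["img"][v-50:v+50,u-50:u+50],(400,400),interpolation=2)[...,::-1],0,255).astype(np.uint8))
cv2.imwrite("pics/both4.png",np.hstack(ims))
```

```text
t 7.65 org [-0.1501  0.0163] z 0.0179 xhead 9.99 F [ 0.2  0.1 -0. ] w 0.4740129373828059
scene 0.079 11 x [-0.011  0.012] y [0.022 0.033]
scene 0.085 14 x [-0.006  0.012] y [0.022 0.032]
scene 0.091 12 x [-0.007  0.011] y [0.022 0.033]
scene 0.097 19 x [-0.009  0.013] y [0.022 0.032]
scene 0.103 13 x [-0.001  0.013] y [0.024 0.043]
scene 0.109 24 x [0.004 0.015] y [0.025 0.047]
scene 0.115 47 x [-0.008  0.013] y [0.024 0.053]
scene 0.121 30 x [-0.011  0.014] y [0.023 0.054]
scene 0.127 30 x [-0.008  0.017] y [0.019 0.058]
scene 0.133 39 x [-0.007  0.018] y [0.006 0.057]
scene 0.079 9 x [0.002 0.009] y [-0.031 -0.022]
scene 0.085 11 x [-0.003  0.011] y [-0.031 -0.021]
scene 0.091 14 x [0.001 0.011] y [-0.031 -0.02 ]
scene 0.097 9 x [0.006 0.011] y [-0.031 -0.02 ]
scene 0.103 12 x [0.007 0.013] y [-0.034 -0.021]
scene 0.109 24 x [0.    0.014] y [-0.047 -0.021]
scene 0.115 53 x [-0.01   0.014] y [-0.048 -0.02 ]
scene 0.121 26 x [-0.01   0.014] y [-0.05 -0.02]
scene 0.127 31 x [-0.004  0.017] y [-0.053 -0.016]
scene 0.133 37 x [-0.008  0.018] y [-0.055 -0.007]
side 0.061 3 x [0.002 0.008
[... 488 characters left out ...]
17 0.056]
side 0.127 13 x [-0.017 -0.009] y [0.012 0.054]
side 0.133 21 x [-0.018 -0.01 ] y [0.009 0.058]
side 0.067 8 x [-0.011 -0.007] y [-0.03  -0.022]
side 0.073 14 x [-0.012  0.003] y [-0.034 -0.023]
side 0.079 9 x [-0.012  0.003] y [-0.033 -0.023]
side 0.085 15 x [-0.012 -0.005] y [-0.034 -0.023]
side 0.091 8 x [-0.012 -0.007] y [-0.034 -0.021]
side 0.097 7 x [-0.013 -0.007] y [-0.032 -0.02 ]
side 0.103 7 x [-0.014 -0.007] y [-0.033 -0.024]
side 0.109 32 x [-0.013  0.007] y [-0.052 -0.023]
side 0.115 33 x [-0.014  0.007] y [-0.054 -0.025]
side 0.121 20 x [-0.014  0.008] y [-0.055 -0.026]
side 0.127 50 x [-0.018  0.007] y [-0.057 -0.018]
side 0.133 43 x [-0.018  0.008] y [-0.059 -0.016]
```

View pics/both4.png

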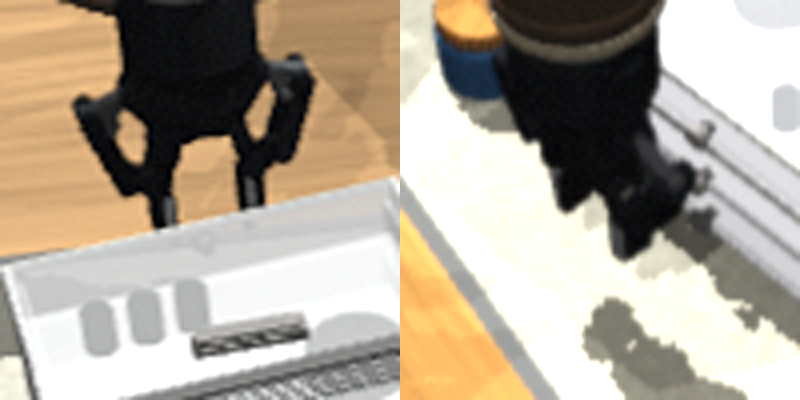

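>>> {"api": "arm_command", "payload": {"deltas": [[4,0,0.1,0.5,0],[4,1.5,0,0,0],[4,1.5,0,0,0],[4,0.8,0,0,0],[4,0.2,0,0,0],[4,0,0,0,0]]}}

```text
time_s: 8.35
tool_pos: [0.5011, -0.0022, 0.0124]
tcp_rot: [[0.985, 0.173, -0.001], [0.173, -0.985, -0.0], [-0.001, 0.0, -1.0]]
wrist_force: [-0.9, 0.1, -0.4]
grip_width: 0.467
grip_force: 0.0
```

>>> {"api": "arm_command", "payload": {"deltas": [[4,0.1,0,0,0],[4,0.1,0,0,0]]}}

```text
time_s: 8.55
tool_pos: [0.5029, -0.0018, 0.0127]
tcp_rot: [[0.985, 0.173, -0.0], [0.173, -0.985, 0.0], [-0.0, -0.0, -1.0]]
wrist_force: [0.4, 0.6, -0.3]
grip_width: 0.468
grip_force: 0.0
```

>>> {"api": "arm_command", "payload": {"deltas": [[4,0.1,0,0,0]]}}

```text
time_s: 8.65
tool_pos: [0.5041, -0.0015, 0.0127]
tcp_rot: [[0.985, 0.173, -0.0], [0.173, -0.985, 0.0], [-0.0, -0.0, -1.0]]
wrist_force: [-1.1, -0.2, -0.3]
grip_width: 0.466
grip_force: 0.5
```

```bash
python3 -c "
from h import *;st()"
```

```text
t 8.65 org [-0.1083  0.0159] z 0.0127 xhead 9.99 F [-1.1 -0.2 -0.3] w 0.46582058272699084
```

>>> {"api": "arm_command", "payload": {"deltas": [[4,0.1,0,0,0]]}}

```text
time_s: 8.75
tool_pos: [0.505, -0.0014, 0.0127]
tcp_rot: [[0.985, 0.173, -0.001], [0.173, -0.985, 0.0], [-0.001, -0.0, -1.0]]
wrist_force: [-0.7, -0.7, 1.4]
grip_width: 0.467
grip_force: 0.5
```

>>> {"api": "arm_command", "payload": {"deltas": [[4,0.1,0,0,0]]}}

```text
time_s: 8.85
tool_pos: [0.505, -0.0013, 0.0125]
tcp_rot: [[0.985, 0.173, -0.002], [0.173, -0.985, -0.0], [-0.002, -0.0, -1.0]]
wrist_force: [-7.4, -0.3, 2.7]
grip_width: 0.469
grip_force: 0.1
```

>>> {"api": "arm_command", "payload": {"deltas": [[4,0.1,0,0,0]]}}

```text
time_s: 8.95
tool_pos: [0.5049, -0.0013, 0.0122]
tcp_rot: [[0.985, 0.173, -0.004], [0.173, -0.985, -0.0], [-0.004, -0.001, -1.0]]
wrist_force: [-10.1, -1.6, 2.8]
grip_width: 0.464
grip_force: 0.0
```

```bash
python3 -c "
from h import *;st()"
```

```text
t 8.95 org [-0.1075  0.016 ] z 0.0122 xhead 9.96 F [-10.1  -1.6   2.8] w 0.4643210167775903
```

>>> {"api": "arm_command", "payload": {"deltas": [[4,-1,0,0,0],[4,0,0.2,-0.4,0],[4,0,0,0,0],[4,0.5,0,0,0],[4,0.2,0,0,0]]}}

```text
time_s: 9.45
tool_pos: [0.506, -0.0032, 0.017]
tcp_rot: [[0.985, 0.174, 0.001], [0.174, -0.985, 0.0], [0.001, 0.0, -1.0]]
wrist_force: [-0.5, 0.2, 0.5]
grip_width: 0.469
grip_force: 0.5
```

>>> {"api": "arm_command", "payload": {"deltas": [[4,0.1,0,0,0]]}}

```text
time_s: 9.55
tool_pos: [0.5062, -0.0031, 0.0167]
tcp_rot: [[0.985, 0.174, 0.0], [0.174, -0.985, -0.0], [0.0, 0.0, -1.0]]
wrist_force: [-1.8, -0.2, 1.1]
grip_width: 0.471
grip_force: 0.5
```

>>> {"api": "arm_command", "payload": {"deltas": [[4,0.1,0,0,0]]}}

```text
time_s: 9.65
tool_pos: [0.5067, -0.0031, 0.0166]
tcp_rot: [[0.985, 0.174, -0.0], [0.174, -0.985, -0.0], [-0.0, 0.0, -1.0]]
wrist_force: [-1.5, 0.2, 1.2]
grip_width: 0.468
grip_force: 1.1
```

>>> {"api": "arm_command", "payload": {"deltas": [[4,0.1,0,0,0]]}}

```text
time_s: 9.75
tool_pos: [0.5068, -0.003, 0.0164]
tcp_rot: [[0.985, 0.173, -0.002], [0.173, -0.985, -0.0], [-0.002, -0.0, -1.0]]
wrist_force: [-4.6, -0.3, 2.1]
grip_width: 0.468
grip_force: 2.3
```

```bash
python3 -c "
from h import *;st()"
```

```text
t 9.75 org [-0.1059  0.014 ] z 0.0164 xhead 9.99 F [-4.6 -0.3  2.1] w 0.4675127956763872
```

>>> {"api": "arm_command", "payload": {"deltas": [[4,0.2,0,0,0]]}}

```text
time_s: 9.85
tool_pos: [0.5072, -0.003, 0.0162]
tcp_rot: [[0.985, 0.173, -0.004], [0.173, -0.985, -0.0], [-0.004, -0.001, -1.0]]
wrist_force: [-10.1, -2.4, 5.6]
grip_width: 0.467
grip_force: 5.4
```

>>> {"api": "arm_command", "payload": {"deltas": [[4,-2,0,0,0],[4,-3,0,0,0],[4,-3,0,0,0],[0,-2,0,-2,0],[0,-1,0,-4,0],[0,0,-4,-4,0],[0,0,-4,-4,0],[0,0,-4,0,0]]}}

```text
time_s: 10.65
tool_pos: [0.3851, 0.0892, 0.1517]
tcp_rot: [[0.985, 0.172, 0.008], [0.172, -0.985, 0.004], [0.009, -0.002, -1.0]]
wrist_force: [0.9, 0.2, -0.3]
grip_width: 0.002
grip_force: 0.0
```

>>> {"api": "arm_command", "payload": {"deltas": [[0,0,-4,0,0],[0,0,-2.4,0,0],[0,0,0,0,0]]}}

```text
time_s: 10.95
tool_pos: [0.3708, 0.1541, 0.1477]
tcp_rot: [[0.984, 0.179, 0.001], [0.179, -0.984, 0.002], [0.001, -0.001, -1.0]]
wrist_force: [0.0, 0.3, 0.5]
grip_width: 0.001
grip_force: 0.0
```

Run:
```python
from h import *
st()
ims=[]
for n,(a,b,l,r) in {"side":(200,350,230,400),"scene":(170,320,190,360)}.items():
    c=imaging.capture(n);P=pts(c);ims.append(cv2.resize(c["img"][a:b,l:r],None,fx=2.35,fy=2.35,interpolation=2)[...,::-1])
    hsv=cv2.cvtColor(c["img"],cv2.COLOR_RGB2HSV); m=cv2.inRange(hsv,(5,90,40),(20,255,255))>0
    m&=(abs(P[...,2]-.060)<.007)&(P[...,1]>.1)&(P[...,1]<.5)
    k,l,s,ce=cv2.connectedComponentsWithStats(m.astype(np.uint8))
    for i in range(1,k):
        if s[i,4]>60: e,r_=cv2.minEnclosingCircle(P[l==i][:,:2].astype(np.float32));print(n,"jar",np.round(e,3),"org",((np.array(e)-O)@RO).round(4),round(r_,3))
cv2.imwrite("pics/both5.png",np.hstack(ims))
```

```text
t 10.95 org [-0.2125  0.1923] z 0.1477 xhead 10.31 F [0.  0.3 0.5] w 0.000939510311812184
side jar [0.477 0.417] org [-0.062   0.4331] 0.026
side jar [0.542 0.344] org [-0.0109  0.3497] 0.03
side jar [0.673 0.231] org [0.0983 0.2153] 0.029
side jar [0.491 0.18 ] org [-0.0894  0.1965] 0.031
scene jar [0.472 0.426] org [-0.0654  0.442 ] 0.031
scene jar [0.492 0.182] org [-0.0881  0.1992] 0.03
scene jar [0.545 0.347] org [-0.0074  0.3524] 0.029
scene jar [0.677 0.233] org [0.1023 0.2168] 0.029
```

View pics/both5.png

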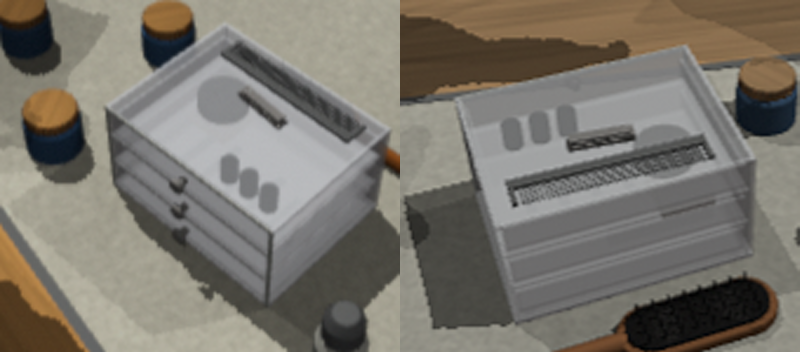

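All three tiers look shut in both views, with the knobs in line at (178,184), (180,210) and (182,235). The comb and clipper are in place. Next is the jar, first straight back along the organizer's x.

>>> {"api": "arm_command", "payload": {"deltas": [[0,3,-0.6,0,0],[0,1.5,0,3,0],[0,0,0,3.5,0],[0,0,0,3.5,0],[0,0,0,3.5,0],[0,0,0,2.5,0],[0,0,0,1,0],[0,0,0,0,0]]}}

```text
time_s: 11.85
tool_pos: [0.414, 0.1627, -0.0233]
tcp_rot: [[0.985, 0.172, -0.002], [0.172, -0.985, -0.002], [-0.002, 0.001, -1.0]]
wrist_force: [0.6, 0.3, 0.3]
grip_width: -0.004
grip_force: 0.0
```

Run:
```python
from h import *
st();s=arm.sense();t=(s["tool_pos"][:2]-O)@RO
for n in("side","scene"):
    c=imaging.capture(n);P=pts(c);g=c["img"].max(2);Q=(P[...,:2]-O)@RO-t
    m=(g<60)&(abs(Q[...,0])<.016)&(abs(Q[...,1])<.018)&(P[...,2]>.006)&(P[...,2]<.2)
    if m.any(): print(n,m.sum(),np.sort(P[m][:,2])[:6].round(3),np.percentile(Q[m],[5,95],0).round(3).tolist())
```

```text
t 11.85 org [-0.1685  0.1933] z -0.0233 xhead 9.9 F [0.6 0.3 0.3] w -0.0041308522769004045
side 164 [0.022 0.022 0.023 0.027 0.028 0.028] [[-0.015, -0.017], [0.004, 0.007]]
scene 345 [0.008 0.023 0.024 0.024 0.025 0.025] [[-0.004, -0.016], [0.015, 0.013]]
```

>>> {"api": "arm_command", "payload": {"deltas": [[0,1,-0.45,0,0],[0,1.5,0,0,0],[0,0.7,0,0,0],[0,0.7,0,0,0],[0,0.7,0,0,0],[0,0.7,0,0,0],[0,0.7,0,0,0],[0,0.7,0,0,0]]}}

```text
time_s: 12.75
tool_pos: [0.4799, 0.1802, -0.0226]
tcp_rot: [[0.985, 0.174, -0.0], [0.174, -0.985, -0.0], [-0.0, 0.0, -1.0]]
wrist_force: [-2.3, -0.2, 1.2]
grip_width: 0.003
grip_force: 0.8
```

>>> {"api": "arm_command", "payload": {"deltas": [[0,0.7,0,0,0],[0,0.7,0,0,0],[0,0.7,0,0,0],[0,0.7,0,0,0],[0,0.5,0,0,0],[0,0.3,0,0,0],[0,0,0,0,0]]}}

```text
time_s: 13.45
tool_pos: [0.5156, 0.1865, -0.0226]
tcp_rot: [[0.985, 0.173, 0.001], [0.173, -0.985, 0.0], [0.001, 0.0, -1.0]]
wrist_force: [-0.2, 0.0, -0.4]
grip_width: -0.004
grip_force: 0.0
```

```bash
cat >> h.py <<'E'
def jars():
    for n in("side","scene"):
        c=imaging.capture(n);P=pts(c)
        hsv=cv2.cvtColor(c["img"],cv2.COLOR_RGB2HSV); m=cv2.inRange(hsv,(5,90,40),(20,255,255))>0
        m&=(abs(P[...,2]-.060)<.007)&(P[...,1]>.05)&(P[...,1]<.5)
        k,l,s,ce=cv2.connectedComponentsWithStats(m.astype(np.uint8))
        for i in range(1,k):
            if s[i,4]>60: e,r_=cv2.minEnclosingCircle(P[l==i][:,:2].astype(np.float32));print(n,"jar",ce[i].round(0),"org",((np.array(e)-O)@RO).round(4),round(r_,3),s[i,4],"z",np.median(P[l==i][:,2]).round(4))
E
python3 -c "
from h import *;st();jars()"
```

```text
t 13.45 org [-0.0643  0.1991] z -0.0226 xhead 9.99 F [-0.2  0.  -0.4] w -0.004143109952937344
side jar [202. 198.] org [-0.0697  0.4377] 0.03 241 z 0.0589
side jar [233. 204.] org [-0.0246  0.3546] 0.024 78 z 0.0589
side jar [301. 207.] org [0.0971 0.2163] 0.03 252 z 0.0591
side jar [276. 231.] org [-0.0156  0.1928] 0.027 128 z 0.0592
scene jar [439. 186.] org [-0.066   0.4406] 0.031 284 z 0.0595
scene jar [420. 208.] org [-0.0071  0.3521] 0.03 328 z 0.0593
scene jar [358. 219.] org [-0.0208  0.2021] 0.031 354 z 0.0597
scene jar [389. 253.] org [0.1023 0.2168] 0.029 452 z 0.0596
```

>>> {"api": "arm_command", "payload": {"deltas": [[0,-4,0,0,0],[0,0,-3,0,0],[0,0,-4.2,0,0],[0,4,0,0,0],[0,4.3,0,0,0],[0,0,0,0,0]]}}

```text
time_s: 14.15
tool_pos: [0.551, 0.2659, -0.0218]
tcp_rot: [[0.985, 0.173, 0.007], [0.173, -0.985, 0.001], [0.007, -0.0, -1.0]]
wrist_force: [-0.6, -0.7, 0.2]
grip_width: 0.004
grip_force: 0.0
```

```bash
python3 -c "
from h import *;st();jars()"
```

```text
t 14.15 org [-0.0156  0.2711] z -0.0218 xhead 9.95 F [-0.6 -0.7  0.2] w 0.003823374899131286
side jar [202. 198.] org [-0.0694  0.4375] 0.029 231 z 0.0591
side jar [234. 204.] org [-0.012   0.3535] 0.03 128 z 0.0588
side jar [301. 207.] org [0.0975 0.2155] 0.03 259 z 0.059
side jar [271. 233.] org [-0.024   0.1983] 0.03 291 z 0.059
scene jar [439. 186.] org [-0.0668  0.4405] 0.031 284 z 0.0595
scene jar [420. 208.] org [-0.0063  0.3524] 0.03 331 z 0.0596
scene jar [358. 220.] org [-0.0188  0.2006] 0.029 338 z 0.0598
scene jar [389. 253.] org [0.1014 0.2171] 0.03 452 z 0.0595
```

>>> {"api": "arm_command", "payload": {"deltas": [[0,-0.6,1,0,0],[0,0,1,0,0],[0,0,0.7,0,0],[0,0,0.7,0,0],[0,0,0.7,0,0],[0,0,0.7,0,0],[0,0,0.7,0,0],[0,0,0.7,0,0]]}}

```text
time_s: 15.05
tool_pos: [0.5499, 0.2023, -0.0224]
tcp_rot: [[0.985, 0.174, 0.0], [0.174, -0.985, 0.0], [0.0, -0.0, -1.0]]
wrist_force: [-0.0, 2.4, 1.4]
grip_width: 0.0
grip_force: 1.4
```

>>> {"api": "arm_command", "payload": {"deltas": [[0,0,0.5,0,0],[0,0,0.4,0,0],[0,0,0.3,0,0]]}}

```text
time_s: 15.35
tool_pos: [0.5519, 0.1907, -0.0225]
tcp_rot: [[0.985, 0.174, 0.0], [0.174, -0.985, 0.0], [0.0, -0.0, -1.0]]
wrist_force: [0.1, 2.3, 1.8]
grip_width: 0.001
grip_force: 1.6
```

```bash
python3 -c "
from h import *;st();jars()"
```

```text
t 15.35 org [-0.0279  0.1969] z -0.0225 xhead 9.99 F [0.1 2.3 1.8] w 0.0013067725906385696
side jar [202. 198.] org [-0.0695  0.4381] 0.03 239 z 0.059
side jar [239. 203.] org [-0.0101  0.35  ] 0.031 247 z 0.0589
side jar [301. 207.] org [0.0989 0.2158] 0.03 255 z 0.0587
scene jar [439. 186.] org [-0.0646  0.4408] 0.031 286 z 0.0595
scene jar [420. 208.] org [-0.0064  0.3518] 0.03 329 z 0.0595
scene jar [342. 226.] org [-0.0147  0.1509] 0.029 213 z 0.0595
scene jar [389. 253.] org [0.102  0.2171] 0.03 451 z 0.0594
```

>>> {"api": "arm_command", "payload": {"deltas": [[0,0,-1,0,0],[0,1,0,0,0],[0,0,0,0,0],[0,0,0.9,0,0],[0,0,0.3,0,0],[0,0,0.3,0,0],[0,0,0.2,0,0]]}}

```text
time_s: 16.15
tool_pos: [0.5629, 0.1865, -0.0223]
tcp_rot: [[0.985, 0.174, 0.0], [0.174, -0.985, 0.001], [0.001, -0.001, -1.0]]
wrist_force: [-1.0, 7.9, 2.9]
grip_width: -0.001
grip_force: 3.3
```

>>> {"api": "arm_command", "payload": {"deltas": [[0,0,0.2,0,0]]}}

```text
time_s: 16.25
tool_pos: [0.5633, 0.1861, -0.022]
tcp_rot: [[0.985, 0.175, 0.001], [0.175, -0.985, 0.003], [0.001, -0.003, -1.0]]
wrist_force: [-2.5, 10.1, 5.3]
grip_width: -0.001
grip_force: 4.8
```

>>> {"api": "arm_command", "payload": {"deltas": [[0,0,0.1,0,0]]}}

```text
time_s: 16.35
tool_pos: [0.5636, 0.1859, -0.0219]
tcp_rot: [[0.984, 0.176, 0.001], [0.176, -0.984, 0.004], [0.002, -0.003, -1.0]]
wrist_force: [-2.4, 10.5, 5.2]
grip_width: 0.002
grip_force: 4.9
```

```bash
python3 -c "
from h import *;st()"
```

```text
t 16.35 org [-0.0171  0.1901] z -0.0219 xhead 10.11 F [-2.4 10.5  5.2] w 0.0018562185930820416
```

Force has built up against the wall at the expected depth. I back off, rise and check.

>>> {"api": "arm_command", "payload": {"deltas": [[0,0,-0.5,0,0],[0,0,-1,0,0],[0,0,-2.5,0,0],[0,0,0,-4,0],[0,0,0,-5,0],[0,0,0,-5,0],[0,-3,0,-4,0],[0,-5,0,0,0]]}}

```text
time_s: 17.15
tool_pos: [0.4821, 0.2097, 0.1625]
tcp_rot: [[0.985, 0.172, 0.01], [0.172, -0.985, 0.004], [0.01, -0.003, -1.0]]
wrist_force: [0.4, 0.8, -0.2]
grip_width: 0.001
grip_force: 0.0
```

>>> {"api": "arm_command", "payload": {"deltas": [[0,-5,0,0,0],[0,-4,0,0,0],[0,0,0,0,0]]}}

```text
time_s: 17.45
tool_pos: [0.3833, 0.1911, 0.1569]
tcp_rot: [[0.984, 0.175, -0.004], [0.175, -0.984, -0.001], [-0.004, 0.001, -1.0]]
wrist_force: [0.1, 0.0, 0.2]
grip_width: 0.005
grip_force: 0.0
```

Run:
```python
from h import *
st();jars()
ims=[]
for n,(a,b,l,r) in {"side":(200,350,230,400),"scene":(170,320,220,390)}.items():
    c=imaging.capture(n);ims.append(cv2.resize(c["img"][a:b,l:r],None,fx=2.35,fy=2.35,interpolation=2)[...,::-1])
cv2.imwrite("pics/both6.png",np.hstack(ims))
```

```text
t 17.45 org [-0.1938  0.2266] z 0.1569 xhead 10.11 F [0.1 0.  0.2] w 0.004800686325083696
side jar [239. 203.] org [-0.0116  0.3489] 0.03 243 z 0.0589
side jar [301. 207.] org [0.0985 0.2143] 0.03 258 z 0.059
scene jar [439. 186.] org [-0.0649  0.442 ] 0.031 289 z 0.0595
scene jar [420. 208.] org [-0.0081  0.3524] 0.031 326 z 0.0596
scene jar [341. 225.] org [-0.0134  0.1507] 0.028 183 z 0.06
scene jar [389. 253.] org [0.1025 0.2171] 0.03 449 z 0.0596
```

View pics/both6.png

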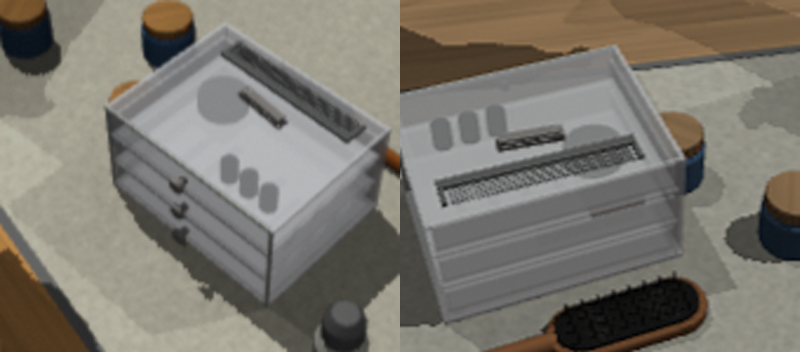

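Run:
```python
from h import *
c=imaging.capture("scene");P=pts(c);Q=(P[...,:2]-O)@RO
hsv=cv2.cvtColor(c["img"],cv2.COLOR_RGB2HSV);m=cv2.inRange(hsv,(5,90,40),(20,255,255))>0
m&=(abs(P[...,2]-.06)<.004)
for nm,k in(("jar",m&(Q[...,1]>.11)&(Q[...,1]<.185)&(abs(Q[...,0])<.06)),("ref",m&(abs(Q[...,1]-.217)<.035)&(abs(Q[...,0]-.102)<.035))):
    q=Q[k];A=np.c_[2*q,np.ones(len(q))]
    mx=np.percentile(q[:,1],99.5);print(nm,k.sum(),"y max",mx.round(4),"centre~",(mx-.029).round(4),"x",np.percentile(q[:,0],[.5,99.5]).round(4))
```

```text
jar 177 y max 0.1693 centre~ 0.1403 x [-0.0418  0.0135]
ref 420 y max 0.2433 centre~ 0.2143 x [0.0755 0.1294]
```

```bash
python3 -c "
from plant import arm;print(arm.sign_off())"
```

```text
the job is handed in; nothing more can be done
None
```

I handed the job in at about 17.5 s: all three tiers are shut, and the jar stands upright against the organizer's left side wall, about 4 cm behind its front. The bottle, hairbrush, comb and nail clipper were left alone.

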